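Roll a shaft into a vee fixture, seat it on the end stop and clamp it

ROBOT

A 6-joint arm with a two-finger parallel gripper is mounted at the origin on a cart in front of the work surface, level with it; the furniture and walls round the work are solid. World frame = base frame: x ahead of the robot, y to its left, z up, the work surface at z = 0. Lengths are in mm, angles in rad, forces in N, time in s.
With the tool pointing down it reaches from about 400 to 925 mm from the base axis. Payload 12.5 kg.
Tool frame: the origin (TCP) lies on the centre line of the jaws, within the pads' length; the fingertips stand 14 mm ahead of it and the grasp point (between the pads) lies 5 mm behind it; z points along the fingers, y is the direction in which the jaws open and shut (so a half turn about z gives the same grasp; the last joint's range is limited). The gripper opens to 95 mm and grips with 3 to 60 N. Pads are 20 mm wide; open, the fingers measure 119 mm over their backs; the gripper's body (75 mm by 180 mm) begins 59 mm behind the grasp point.
Start: joints at [1.148, 0.491, 1.559, -0, 1.092, -0.106], TCP at [194.688, 593.921, 228.661] pointing down, gripper open.
Joint ranges: [-3.1, 3.1], [-0.84, 2.19], [0.05, 2.79], [-1.13, 4.28], [0.06, 2.93], [-2.69, 2.69]. Speed limits (rad/s): [2.22, 2.22, 2.79, 3.14, 3.14, 3.14].

INTERFACE

Orientations are given as [roll, pitch, yaw] about the fixed x, y, z axes, in that order (R = Rz(yaw) Ry(pitch) Rx(roll)).
In Python, from cell import * gives the robot as it stands.
- The arm moves only by the tool play_rows, never from a script. Its argument "moves" is a list of rows, each a list of 7 numbers: the shift along the tool's x, y, z in m, then the turn, a rotation vector about the tool's x, y, z in rad, then the opening in per cent of the stroke, from 0 (shut) to 100 (fully open). In form: [[tx, ty, tz, ax, ay, az, claw], ...]. A call has 1 to 8 rows; each row shifts and turns the pose as measured when the row begins, along the tool's axes as they then stand; what a row does not reach is not made up. A row lasts 1/10 s, in which the tool goes at most 50 mm and 8.59 degrees, less where a joint would pass 70% of its speed; a pose out of reach is approached as far as the arm can. A call is refused whole if a number of a shift passes 0.05 or a number of a turn 0.15, either way. A call with a gripper value outside its range is refused whole. The fingers move at their own pace and stop on an object; the grip force is fixed at half the most. Time passes only in rows, so rows that do not move let the fingers close. It gives the time, the measured TCP pose, the force and the opening at its end, in the units of the state.
- state(): the state, without advancing time (a new reading comes with each control period).
- read_camera(name): name is "scene" or "top" or "wrist"; returns a dict with "img" (400x640x3 uint8, red, green, blue), "fx", "fy", "cx", "cy" (pixels), "R" (3x3) and "t" (3): a world point X has camera coordinates R X + t. Camera axes: x right, y down, z forward; pixel columns grow to the right and rows downward; lengths in mm; the calibration is good to about 2 mm. A picture is of the moment at which its call begins. There is no depth.
- job_done(): hands the job in, once; it reports no verdict.
The state is a dict: "t": time; "joints": joint angles; "qvel": joint speeds; "tau": joint torques, N m; "eef_pos": TCP position; "tcp_rot": TCP orientation; "ft_force": force on the tool from outside, world axes, zero at the start; "moment": the same for the moment, N m; "opening": opening from 0.0 (shut) to 1.0 (fully open).
Only numpy, scipy, OpenCV 4.12 (cv2) and the standard library are available. Lean on these libraries where they do the work, as an engineer would, in place of code of your own. Each camera call takes 0.05 s, during which the arm holds its last target.

TASK

Roll the shaft across the loading ledge into the vee (do not lift it) and let it settle there, then slide it along the vee until it bears on the end stop pin with a steady, gentle push of about 5 to 12 N, without ramming the pin. Then swing the clamp strap down onto the shaft and press it until its sprung pad is clearly squeezed, a few millimetres but not to the end of its travel, and let go with the shaft still against the pin. Leave the other things on the bench alone.

Things in the scene. Friction and masses are not known exactly. Their poses are not given: they have to be found in the camera images.
- fixture: Clamping fixture of plain steel plate, fixed to the bench; base 165 (x) x 290 (y) x 10 mm thick. Origin: centre of the base's underside; z up, x from the loading ledge across the vee to the hinge, y along the vee. Ledge and vee reach from y -80 to +100 mm. Two hinge ears, 82 mm high, stand behind the vee at x 57 to 75, y -37 to +11 mm
- ledge_mid (a point): middle of the loading ledge's top, (-32, 0, 39.8) mm in the fixture's frame, axes as the fixture's. The ledge climbs at 4 degrees from x -64 (height 37.5) to the vee's near edge at x 0 (height 42): the shaft rolls back if let go too soon. Front lip: x -69 to -64, top at height 43 mm; the shaft starts resting against it, centre near x -52
- vee_seat (a point): point (20, 0, 44.6) mm in the fixture's frame, axes as the fixture's: a seated shaft's axis passes through it along y. The 90 degree vee runs from its near edge (x 0, height 42) down to its bottom line (x 20, height 22) and up to its far edge (x 46, height 48)
- stop_line (a point): point beyond the vee's -y end, (20, -92, 44.6) mm in the fixture's frame, axes as the fixture's. A post there (26 mm wide, 56 high) carries the end stop: a rigid level steel pin of 12 mm diameter pointing to +y on the seated shaft's axis. The pin is set by hand: its tip is anywhere from level with this point to 44 mm to its +y side and is not measured; find it by feel
- strap_hinge (a point): on the strap's hinge axis, (66, -13, 74) mm in the fixture's frame, axes as the fixture's; the hinge axis runs along y
- strap (a joint): hinge angle of the flat clamp strap (22 wide, 8 thick, 88 mm long), rad: 0 = level across the vee, its pad just touching a seated shaft; grows as it opens; starts at 1.65 to 1.85, leaning away from the vee. Stiff hinge (0.2 N m): stays where left. Rubber pad 18 mm diameter, 46 mm from the hinge, sprung: 3 N per mm, 9 mm travel; 2 mm of pad travel is about -0.04 rad
- shaft: plain steel hollow-bored shaft, ground and oiled (friction about 0.35), 32 mm diameter, 100 mm long, 0.4 kg. Origin at its centre, y along its axis, roughly as the fixture's y; x and z turn as it rolls. It starts on the ledge, resting against the front lip, its axis parallel to the vee within 0.02 rad
- shaft_stop_end (a point): centre of the shaft's -y end face (50 mm from its centre), which must meet the stop pin
- strap_bar (a point): centre of the round cross bar (12 mm diameter, 44 mm long along the hinge direction) at the free end of the strap, 86 mm from the hinge axis; the bar is a place to push, hook or pinch
- er_collet: bystander: steel collet 33x33x46 mm, standing; origin at the centre of its underside
- t_nut: bystander: small steel T-nut block 28x28x18 mm; origin at the centre of its underside
- spanner: bystander: open-ended spanner 174x35x8 mm lying flat; origin at the centre of its underside
Mind the look-alikes: they are no part of the job. What is shaped like the shaft but red is not meant.

How it is judged (in metres and radians):
On the way, in this order (a step that is already met when the one before it is completed fails the run):
1. the shaft lies settled in the vee (x of shaft in the frame of vee_seat between -0.003 and 0.003 m and z of shaft in the frame of vee_seat between -0.003 and 0.003 m and angle between the y axis of shaft and the y axis of fixture, either way round below 0.04 rad), for 0.2 s.
2. the shaft, in the vee, is pushed against the stop pin with at least 4 N (all of step 1 and distance between shaft_stop_end and stop_c1 below 0.0235 m and contact force between shaft and stop_c1 above 4 N), for 0.2 s.
3. the strap is pressed down on the shaft in the vee with at least 6 N (2 mm of pad travel) (all of step 1 and distance between shaft_stop_end and stop_c1 below 0.0235 m and contact force between strap and shaft above 6 N), for 0.3 s.
At the end, for the whole second after the job is handed in: The shaft is at rest in the vee (axis within 3 mm and 0.04 rad of its seat), its end within 2.5 mm of the stop pin, and the strap is down (joint below 0.03 rad) with its pad bearing on the shaft (all of step 1 and distance between shaft_stop_end and stop_c1 below 0.0235 m and value of joint strap below 0.03 rad and contact force between strap and shaft above 0.3 N and linear speed of shaft below 0.01 m/s); the robot touches nothing.
It fails at once if the shaft is lifted (its centre higher than 85 mm above the bench; it starts at about 55) (height (world z) of shaft above 0.085 m).
It fails at once if the shaft is rammed against the stop pin with more than 15 N (contact force between shaft and stop_c1 above 15 N).
It fails at once if the strap bears on the shaft with more than 27 N (pad bottomed) (contact force between strap and shaft above 27 N).
It fails at once if a bystander is moved more than 20 mm (distance of any of er_collet, t_nut, spanner from where it was at the start of the episode above 0.02 m).
It also fails if it takes over 72 s, if anything falls off the work surface, if the arm or the gripper's body presses on something with over 40 N, if the wrist force passes 120 N, or if a joint passes its speed limit or range.

## Working session

There is one attempt and no reset: what is moved stays moved. The work goes in short steps, Python scripts to look and compute and a tool call to move; the robot and the scene stay as the last step left them, time stands still between calls to the robot, and variables do not carry over. Pictures are saved under pics/ and viewed, and the job is handed in when it is done.

Besides the shell and the picture viewer there is one more tool, called in YAML: its name, and indented under it one key for each argument. play_rows: Moves the arm, as the interface text tells. Its arguments: {"type":"object","properties":{"moves":{"type":"array"}},"required":["moves"]}

```bash
mkdir -p pics; ls; python3 - <<'E'
from cell import *
import cv2
s=state(); print(s)
for n in ["scene","top","wrist"]:
    c=read_camera(n); cv2.imwrite(f"pics/{n}0.png",c["img"][:,:,::-1])
    import pickle; pickle.dump(c,open(f"pics/{n}0.pkl","wb"))
    print(n,c["fx"],c["cx"],c["cy"],c["R"],c["t"])
E
```

```text
pics
{'t': 0.0, 'joints': array([ 1.14840787e+00,  4.91547707e-01,  1.55944866e+00,  1.15976310e-05,
        1.09171603e+00, -1.05607339e-01]), 'qvel': array([-9.72571424e-04,  1.62465582e-06, -3.33228052e-04,  2.19250791e-04,
       -2.42193823e-03, -5.79572673e-04]), 'tau': array([ 2.12393432e-03, -6.12642002e+01, -2.58185774e+01,  6.93533476e-02,
        4.81489627e-02, -1.23583181e-04]), 'eef_pos': array([194.57786814, 593.69529757, 228.06938168]), 'tcp_rot': array([-3.14048023e+00, -1.28262265e-04,  2.82480612e+00]), 'ft_force': array([-0.56149184,  0.62929501,  1.22116185]), 'moment': array([ 0.04765108, -0.01864724, -0.0260654 ]), 'opening': 1.0027744415148971}
scene 439.3228520925194 315.56561965387846 197.94205017236777 [[ 7.70460542e-01 -6.37487688e-01  1.75101832e-05]
 [-4.94657809e-01 -5.97855262e-01 -6.30779468e-01]
 [ 4.02124614e-01  4.85982030e-01 -7.75962152e-01]] [-289.44783643  446.27943808  892.83519003]
top 440.49977052215513 320.1343830908442 200.85583767323755 [[ 0.00617211 -0.99990728 -0.01213857]
 [-0.99305543 -0.00470276 -0.1175534 ]
 [ 0.11748542  0.01277982 -0.99299237]] [ 220.40102029  552.51846315 1317.96822483]
wrist 325.7270673824722 312.0025419516153 199.53390659069476 [[ 0.31216747  0.95002654 -0.00102383]
 [ 0.92008496 -0.30206024  0.24940584]
 [ 0.23663291 -0.0787984  -0.96839851]] [-625.14551071  -28.59647211  391.21036318]
```

View pics/scene0.png

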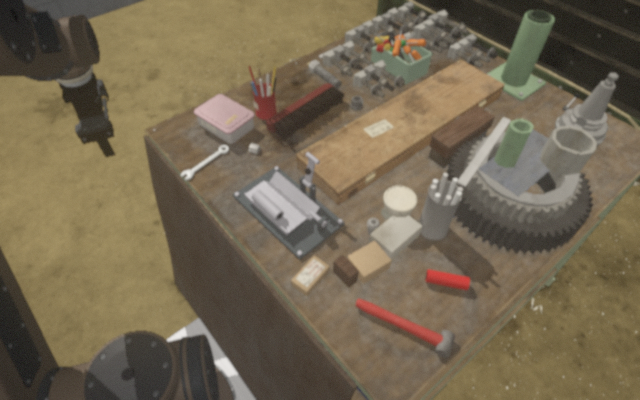

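View pics/top0.png

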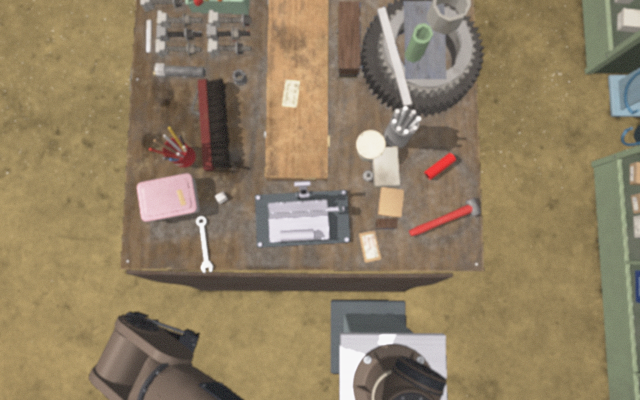

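View pics/wrist0.png

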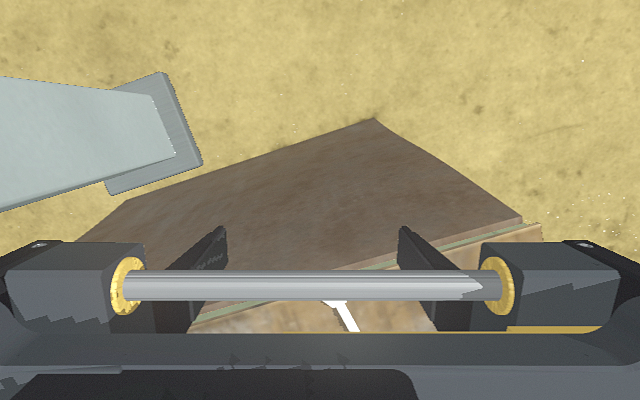

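Scene view: the fixture is at about (290,210), with the red look-alike at (448,281). Top view: the fixture is at (303,218), the spanner at (205,243) and the t-nut at (222,197). Next I'll crop in on the fixture.

```bash
python3 - <<'E'
import cv2
a=cv2.imread("pics/top0.png")[175:260,240:390]; cv2.imwrite("pics/top0c.png",cv2.resize(a,None,fx=5.3,fy=5.3,interpolation=cv2.INTER_CUBIC))
a=cv2.imread("pics/scene0.png")[145:265,225:375]; cv2.imwrite("pics/scene0c.png",cv2.resize(a,None,fx=5,fy=5,interpolation=cv2.INTER_CUBIC))
E
```

```text
(no output)
```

View pics/top0c.png

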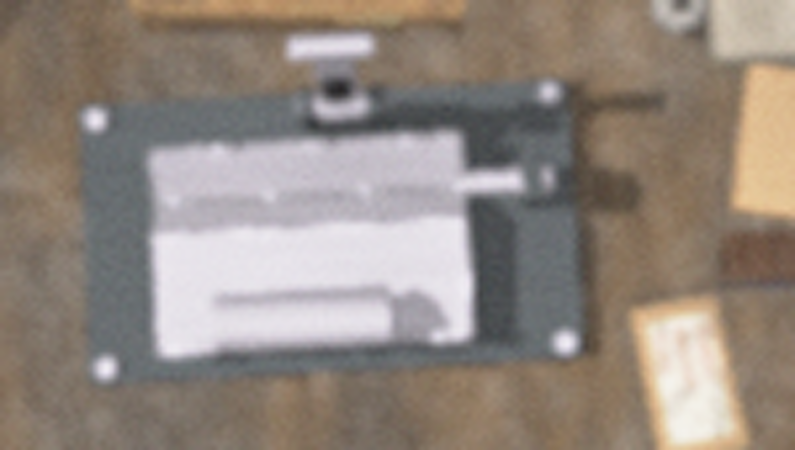

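View pics/scene0c.png

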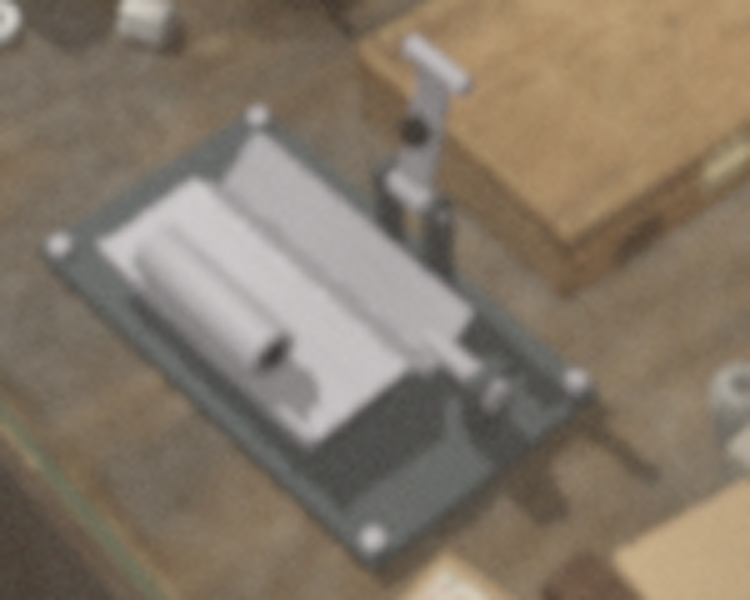

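Candidates for the shaft: the grey cylinder on the ledge at scene (268,207) / top (297,235), and the red cylinder at scene (448,281) / top (441,166). The shaft must be grey and on the ledge, so it's the first one, and the crops confirm it: a hollow bore lying along the front lip. The pin is at the -y end (right in the top view). Bolt heads in the crops give me the fixture pose.

```bash
cat > h.py <<'E'
import numpy as np,pickle,cv2
def load(n): return pickle.load(open(f"pics/{n}.pkl","rb"))
def ray(c,u,v):
    d=c["R"].T@np.array([(u-c["cx"])/c["fx"],(v-c["cy"])/c["fy"],1.]); o=-c["R"].T@c["t"]; return o,d
def onz(c,u,v,z):
    o,d=ray(c,u,v); return o+d*(z-o[2])/d[2]
def proj(c,X):
    p=c["R"]@np.asarray(X,float)+c["t"]; return p[0]/p[2]*c["fx"]+c["cx"],p[1]/p[2]*c["fy"]+c["cy"]
def tri(c1,p1,c2,p2):
    A=[];b=[]
    for c,p in((c1,p1),(c2,p2)):
        o,d=ray(c,*p); d=d/np.linalg.norm(d); P=np.eye(3)-np.outer(d,d); A.append(P);b.append(P@o)
    return np.linalg.lstsq(np.vstack(A),np.hstack(b),rcond=None)[0]
E
python3 - <<'E'
from h import *
T=load("top0");S=load("scene0")
tc=lambda p:(p[0]/5.3+240-.4,p[1]/5.3+175-.4)
sc=lambda p:(p[0]/5+225-.4,p[1]/5+145-.4)
tb=[(95,119),(548,92),(565,342),(105,368)]
sb=[(257,116),(575,380),(371,539),(58,244)]
zt=[onz(T,*tc(p),12) for p in tb]; zs=[onz(S,*sc(p),12) for p in sb]
for a,b,p,q in zip(zt,zs,tb,sb): print(a.round(1),b.round(1),tri(T,tc(p),S,sc(q)).round(1))
for z in(zt,zs):
    z=np.array(z);print(z.mean(0)); e=(z[0]-z[1]+z[3]-z[2]);print(np.arctan2(-e[0],e[1]), np.linalg.norm(e)/2); e=z[0]-z[3]+z[1]-z[2];print(np.arctan2(e[1],e[0]),np.linalg.norm(e)/2)
# base corners top
# shaft ends approx
for p in [(215,322),(390,320)]: print("shaft",onz(T,*tc(p),60).round(1))
# strap bar
print("bar",tri(T,tc((330,46)),S,sc((437,62))), tri(T,tc((288,48)),S,sc((411,42))),tri(T,tc((373,44)),S,sc((463,85))))
E
```

```text
[565.  419.6  12. ] [566.3 416.   12. ] [566.7 419.4   8.6]
[582.2 152.4  12. ] [583.2 148.6  12. ] [584.  151.5   7.9]
[435.4 142.5  12. ] [435.6 139.8  12. ] [436.2 142.    8.5]
[418.7 410.4  12. ] [420. 408.  12.] [419.8 410.2   9.8]
[500.32517378 281.24710588  12.        ]
0.06333900849627862 268.0769375410104
0.06504616127379763 146.84843771685294
[501.26030112 278.09055951  12.        ]
0.060503666723183 268.22439692579553
0.05710916350046167 147.21464688730327
shaft [444.  341.8  60. ]
shaft [445.6 243.2  60. ]
bar [587.3855803  272.59608284 156.58497134] [587.08795458 294.68813112 154.22319538] [587.63070668 250.32942512 157.32179061]
```

play_rows:
  moves:
    - [0,0,0,0,0,-0.126,63]
    - [0,0,0,0,0,-0.126,63]
    - [0,0,0,0,0,-0.126,63]
    - [0,0,0,0,0,0,63]

```text
t: 0.55
eef_pos: [194.4, 593.4, 227.1]
tcp_rot: [-3.139, -0.001, -3.067]
ft_force: [0.2, 0.1, 0.1]
opening: 0.726
```

```bash
cat >> h.py <<'E'
from scipy.spatial.transform import Rotation as Ro
FC=np.array([501.,280.,0]); FY=0.062
def F2W(p): return FC+Ro.from_euler('z',FY).apply(p)
def W2F(p): return Ro.from_euler('z',-FY).apply(np.asarray(p)-FC)
def st():
    from cell import state
    s=state(); R=Ro.from_euler('xyz',s["tcp_rot"]); 
    print("t",round(s["t"],2),"world",s["eef_pos"].round(1),"fix",W2F(s["eef_pos"]).round(2),"rpy",s["tcp_rot"].round(4),"F(fix)",Ro.from_euler('z',-FY).apply(s["ft_force"]).round(2),"op",round(s["opening"],3))
    return s,R
def to(pf):
    s,R=st(); print("tool shift mm",R.inv().apply(F2W(pf)-s["eef_pos"]).round(1)); 
    Rt=Ro.from_euler('xyz',[np.pi,0,np.pi+FY]); print("turn",(R.inv()*Rt).as_rotvec().round(4))
E
python3 -c "
from h import *
to([-98,16,150])"
```

```text
t 0.55 world [194.4 593.4 227.1] fix [-286.58  331.77  227.1 ] rpy [-3.1390e+00 -1.4000e-03 -3.0673e+00] F(fix) [0.19 0.04 0.1 ] op 0.726
tool shift mm [-184.8 -317.9   77.7]
turn [-0.0026 -0.0014  0.0123]
```

play_rows:
  moves:
    - [-0.021,-0.035,0.003,0,0,0.012,63]
    - [-0.021,-0.035,0.003,0,0,0,63]
    - [-0.021,-0.035,0.003,0,0,0,63]
    - [-0.021,-0.035,0.003,0,0,0,63]
    - [-0.021,-0.035,0.003,0,0,0,63]
    - [-0.021,-0.035,0.003,0,0,0,63]
    - [-0.021,-0.035,0.003,0,0,0,63]

```text
t: 1.25
eef_pos: [356.4, 351.5, 204.7]
tcp_rot: [-3.14, -0.001, -3.102]
ft_force: [-0.2, 1.0, -0.8]
opening: 0.629
```

```bash
python3 -c "
from h import *
to([-98,16,150])"
```

```text
t 1.25 world [356.4 351.5 204.7] fix [-139.93   80.31  204.72] rpy [-3.1398e+00 -1.3000e-03 -3.1016e+00] F(fix) [-0.18  0.97 -0.78] op 0.629
tool shift mm [-43.4 -63.3  54.8]
turn [-0.0018 -0.0013 -0.022 ]
```

play_rows:
  moves:
    - [-0.022,-0.032,0.027,0,0,-0.022,63]
    - [-0.022,-0.032,0.027,0,0,0,63]
    - [0,0,0,0,0,0,63]
    - [0,0,0,0,0,0,63]

```text
t: 1.65
eef_pos: [407.5, 283.6, 149.7]
tcp_rot: [-3.141, 0.001, -3.1]
ft_force: [0.0, -1.0, 1.0]
opening: 0.628
```

```bash
python3 -c "
from h import *
from cell import *
to([-98,16,61])
c=read_camera('wrist'); cv2.imwrite('pics/w1.png',c['img'][:,:,::-1]); pickle.dump(c,open('pics/w1.pkl','wb'))
"
```

```text
t 1.65 world [407.5 283.6 149.7] fix [-93.1    9.39 149.7 ] rpy [-3.1409e+00  7.0000e-04 -3.1000e+00] F(fix) [-0.02 -0.97  0.96] op 0.628
tool shift mm [ 5.1  6.6 88.7]
turn [-0.0007  0.0007 -0.0204]
```

View pics/w1.png

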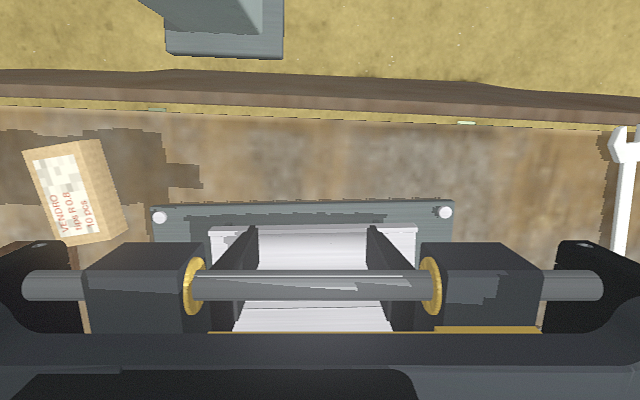

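```bash
python3 -c "
from h import *
c=load('w1')
for p in [(160,217),(445,212)]:
  for z in (10,12): w=onz(c,*p,z); print(w.round(1),W2F(w).round(1))
# base near edge
a=onz(c,150,204,10);b=onz(c,452,199,10);print(W2F(a),W2F(b),np.arctan2(-(b-a)[0],(b-a)[1]))
a=cv2.imread('pics/w1.png')[190:345,140:460];cv2.imwrite('pics/w1c.png',cv2.resize(a,None,fx=2.5,fy=2.5))
"
```

```text
[438.  139.9  10. ] [ -71.5 -136.    10. ]
[437.3 140.8  12. ] [ -72.2 -135.    12. ]
[421.9 411.   10. ] [-70.8 135.6  10. ]
[421.3 410.1  12. ] [-71.5 134.8  12. ]
[ -84.57181484 -143.62884346   10.        ] [-83.48929209 141.19528812  10.        ] 0.05819934753211481
```

View pics/w1c.png

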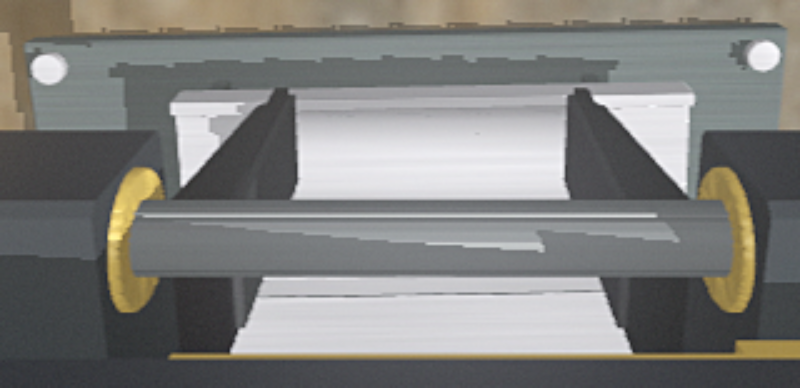

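play_rows:
  moves:
    - [0.003,0.006,0.03,0,0,-0.02,63]
    - [0,0,0.03,0,0,0,63]
    - [0,0,0.025,0,0,0,63]
    - [0,0,0.003,0,0,0,63]
    - [0,0,0,0,0,0,63]

```text
t: 2.2
eef_pos: [403.6, 295.7, 63.4]
tcp_rot: [3.139, 0.008, -3.079]
ft_force: [-0.7, 0.2, 0.1]
opening: 0.629
```

```bash
sed -i 's/FC=.*/FC=np.array([501.8,279.8,0]); FY=0.061/' h.py; python3 -c "
from h import *
from cell import *
to([-95,16,61])
for n in ['scene','wrist']:
  c=read_camera(n); cv2.imwrite('pics/%s2.png'%n,c['img'][:,:,::-1]); pickle.dump(c,open('pics/%s2.pkl'%n,'wb'))
a=cv2.imread('pics/scene2.png')[130:280,210:400];cv2.imwrite('pics/s2c.png',cv2.resize(a,None,fx=4,fy=4))
"
```

```text
t 2.2 world [403.6 295.7  63.4] fix [-97.01  21.83  63.45] rpy [ 3.1385  0.0083 -3.0788] F(fix) [-0.7   0.24  0.14] op 0.629
tool shift mm [-2.  -5.8  2.4]
turn [0.0031 0.0083 0.0018]
```

View pics/s2c.png

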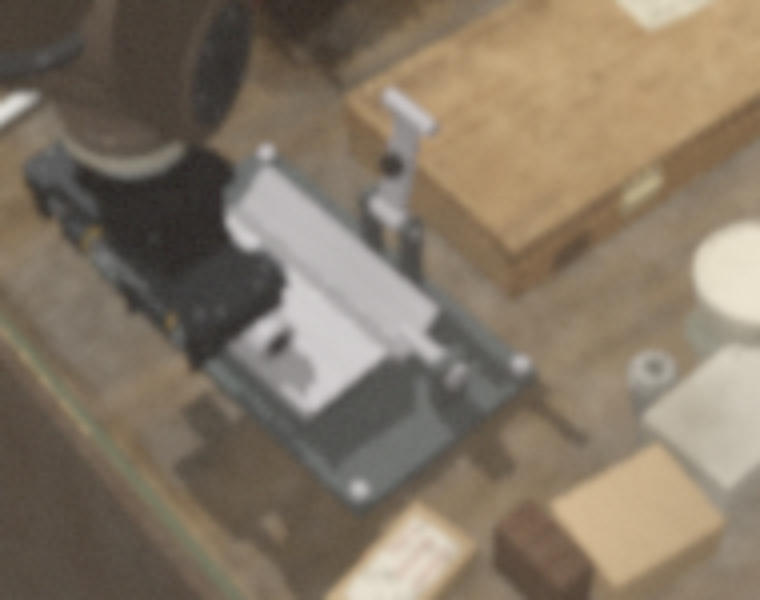

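View pics/wrist2.png

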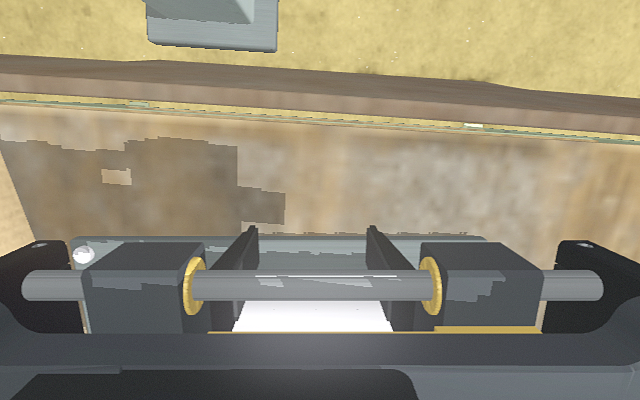

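play_rows:
  moves:
    - [-0.003,-0.006,0.001,0,0.008,0,63]
    - [-0.004,0,0,0,0,0,63]
    - [-0.004,0,0,0,0,0,63]
    - [-0.004,0,0,0,0,0,63]
    - [-0.004,0,0,0,0,0,63]
    - [-0.004,0,0,0,0,0,63]
    - [-0.004,0,0,0,0,0,63]

```text
t: 3.0
eef_pos: [434.6, 291.4, 66.7]
tcp_rot: [3.136, 0.005, -3.08]
ft_force: [-0.9, -0.0, 0.7]
opening: 0.63
```

```bash
python3 -c "
from h import *
st()"
```

```text
t 3.0 world [434.6 291.4  66.7] fix [-66.42  15.68  66.74] rpy [ 3.1359  0.0052 -3.0795] F(fix) [-0.88  0.01  0.66] op 0.63
```

play_rows:
  moves:
    - [-0.004,0,0.003,0.003,0.004,0,63]
    - [-0.004,0,0.002,0.002,0,0,63]
    - [-0.004,0,0.001,0,0,0,63]
    - [-0.004,0,0.0005,0,0,0,63]
    - [-0.004,0,0.0005,0,0,0,63]

```text
t: 3.5
eef_pos: [456.1, 292.8, 58.7]
tcp_rot: [-3.141, -0.0, -3.079]
ft_force: [-1.1, 0.3, 0.2]
opening: 0.628
```

```bash
python3 -c "
from h import *
from cell import *
st()
for n in ['scene','top']:
  c=read_camera(n); cv2.imwrite('pics/%s3.png'%n,c['img'][:,:,::-1]); pickle.dump(c,open('pics/%s3.pkl'%n,'wb'))
a=cv2.imread('pics/scene3.png')[130:280,210:400];b=cv2.imread('pics/top3.png')[175:260,240:390]
cv2.imwrite('pics/s3c.png',np.vstack([cv2.resize(a,(500,395)),cv2.resize(b,(500,283))])[:600])
"
```

```text
t 3.5 world [456.1 292.8  58.7] fix [-44.78  15.75  58.69] rpy [-3.1415e+00 -1.0000e-04 -3.0793e+00] F(fix) [-1.12  0.35  0.23] op 0.628
```

View pics/s3c.png

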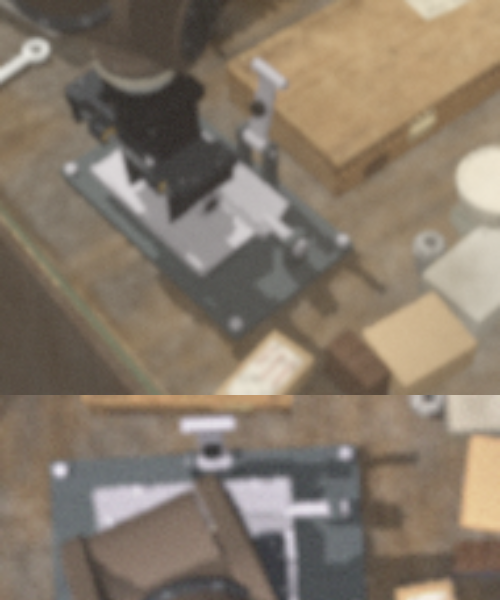

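The shaft is moving with the fingers and the square push is holding. I'll continue slowly to the vee edge.

play_rows:
  moves:
    - [-0.004,0,-0.002,0,0,0,63]
    - [-0.004,0,-0.001,0,0,0,63]
    - [-0.004,0,0,0,0,0,63]
    - [-0.003,0,0,0,0,0,63]

```text
t: 4.0
eef_pos: [472.2, 293.8, 62.3]
tcp_rot: [3.141, 0.001, -3.079]
ft_force: [-0.7, 0.1, 0.3]
opening: 0.63
```

```bash
python3 -c "
from h import *
st()"
```

```text
t 4.0 world [472.2 293.8  62.3] fix [-28.64  15.79  62.33] rpy [ 3.1415e+00  6.0000e-04 -3.0795e+00] F(fix) [-0.72  0.18  0.35] op 0.63
```

play_rows:
  moves:
    - [-0.002,0,0,0,0,0,63]
    - [-0.002,0,0,0,0,0,63]
    - [-0.002,0,0.0005,0,0,0,63]
    - [-0.002,0,0.0005,0,0,0,63]
    - [-0.002,0,0,0,0,0,63]
    - [-0.002,0,0,0,0,0,63]
    - [0,0,0,0,0,0,63]

```text
t: 4.7
eef_pos: [486.0, 294.7, 61.2]
tcp_rot: [3.141, 0.001, -3.08]
ft_force: [-0.1, -0.7, -0.6]
opening: 0.631
```

```bash
python3 -c "
from h import *
from cell import *
st()
for n in ['scene']:
  c=read_camera(n); cv2.imwrite('pics/%s4.png'%n,c['img'][:,:,::-1]); pickle.dump(c,open('pics/%s4.pkl'%n,'wb'))
a=cv2.imread('pics/scene4.png')[130:280,210:400]
cv2.imwrite('pics/s4c.png',cv2.resize(a,None,fx=4,fy=4))
"
```

```text
t 4.7 world [486.  294.7  61.2] fix [-14.91  15.81  61.16] rpy [ 3.1413e+00  1.3000e-03 -3.0796e+00] F(fix) [-0.12 -0.7  -0.63] op 0.631
```

View pics/s4c.png

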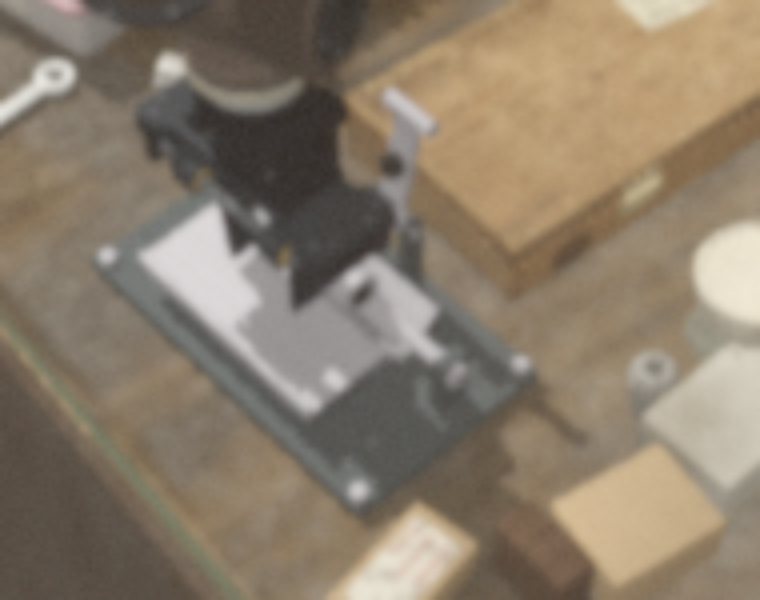

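```bash
python3 -c "
from h import *
c=load('scene4')
for y in (-40,-34,-28):
  for p in [(20,y,44.6),(5,y,57)]:
    u,v=proj(c,F2W(p)); print(p,(u-210)*4,(v-130)*4)
"
```

```text
(20, -40, 44.6) 364.0931282538031 293.5564978424919
(5, -40, 57) 346.8449907193767 294.0529403967249
(20, -34, 44.6) 358.16900976849956 288.48129793079283
(5, -34, 57) 340.8802554845845 288.9069595446447
(20, -28, 44.6) 352.27236530001164 283.42963504457055
(5, -28, 57) 334.9435611575675 283.7851705416249
```

The shaft end is at crop (362,292), which matches the seated projection (20,-38,44.6), so the shaft has dropped into the vee. I'll retreat up, shut the jaws and go to its +y end.

play_rows:
  moves:
    - [0.004,0,-0.01,0,0,0,63]
    - [0.002,0,-0.03,0,0,0,63]
    - [0,0,-0.02,0,0,0,30]
    - [-0.01,0.03,0,0,0,0,0]
    - [-0.015,0.03,0,0,0,0,0]
    - [-0.015,0.02,0,0,0,0,0]
    - [0,0,0,0,0,0,0]

```text
t: 5.45
eef_pos: [513.2, 378.8, 128.6]
tcp_rot: [3.14, 0.002, -3.081]
ft_force: [-0.1, -0.6, -1.0]
opening: 0.264
```

```bash
python3 -c "
from h import *
from cell import *
to([20,96,70])
for n in ['scene','top','wrist']:
  c=read_camera(n); cv2.imwrite('pics/%s5.png'%n,c['img'][:,:,::-1]); pickle.dump(c,open('pics/%s5.pkl'%n,'wb'))
a=cv2.imread('pics/scene5.png')[130:280,210:400];b=cv2.imread('pics/top5.png')[175:260,240:390]
cv2.imwrite('pics/s5c.png',np.vstack([cv2.resize(a,(400,316)),cv2.resize(b,(500,283))[:,:400]]))
"
```

```text
t 5.45 world [513.2 378.8 128.6] fix [ 17.46  98.11 128.63] rpy [ 3.1404e+00  2.0000e-03 -3.0806e+00] F(fix) [-0.18 -0.6  -1.02] op 0.264
tool shift mm [-2.4 -2.2 58.6]
turn [ 0.0012  0.002  -0.    ]
```

View pics/s5c.png

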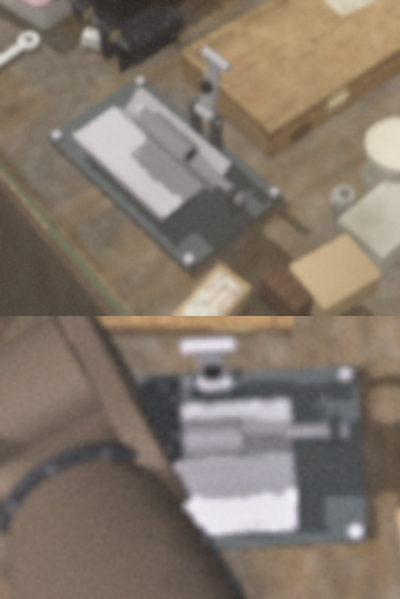

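View pics/wrist5.png

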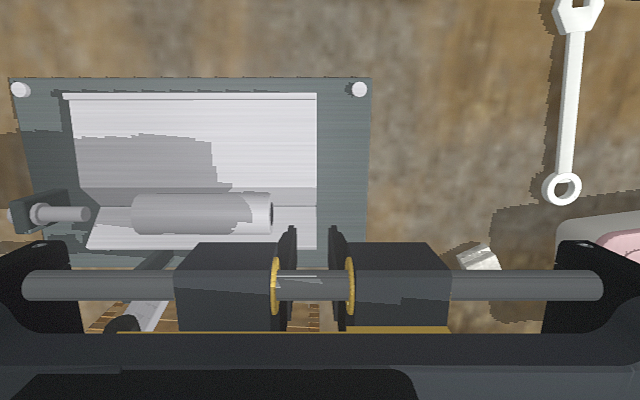

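```bash
python3 -c "
from h import *
c=load('wrist5')
for p,z in [((91,214),44.6),((132,212),55),((132,200),60),((262,213),44.6),((272,213),44.6),((317,100),40)]:
  print(p,W2F(onz(c,*p,z)).round(1))
a=cv2.imread('pics/wrist5.png')[170:260,0:320];cv2.imwrite('pics/w5c.png',cv2.resize(a,None,fx=2.5,fy=2.5))
"
```

```text
(91, 214) [ 20.2 -74.1  44.6]
(132, 212) [ 15.5 -36.3  55. ]
(132, 200) [  5.1 -32.1  60. ]
(262, 213) [19.5 57.9 44.6]
(272, 213) [19.5 65.7 44.6]
(317, 100) [-64.1 100.2  40. ]
```

View pics/w5c.png

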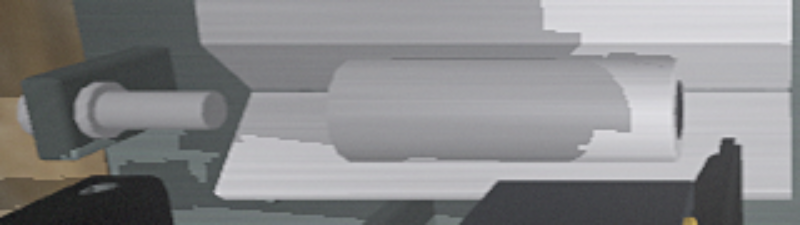

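The shaft is in the vee from y ≈ -34 to +66. The pin tip is at y ≈ -75, so there is about 41 mm to slide. Descending into the vee behind it with the jaws shut.

play_rows:
  moves:
    - [-0.002,-0.001,0.02,0.001,0.002,0,0]
    - [0,0,0.02,0,0,0,0]
    - [0,0,0.015,0,0,0,0]
    - [0,0,0.01,0,0,0,0]
    - [0,0,0.002,0,0,0,0]
    - [0,0,0,0,0,0,0]

```text
t: 6.2
eef_pos: [511.7, 370.5, 61.2]
tcp_rot: [-3.14, -0.003, -3.085]
ft_force: [0.2, -0.4, 1.2]
opening: 0.004
```

```bash
python3 -c "
from h import *
from cell import *
to([20,96,54])
"
```

```text
t 6.2 world [511.7 370.5  61.2] fix [15.4  89.94 61.17] rpy [-3.1396 -0.0034 -3.0848] F(fix) [ 0.21 -0.39  1.16] op 0.004
tool shift mm [-4.6  6.1  7.1]
turn [-0.002  -0.0034 -0.0042]
```

play_rows:
  moves:
    - [-0.005,0,0.002,-0.002,-0.003,-0.004,0]
    - [0,0,0.003,0,0,0,0]
    - [0,0,0.002,0,0,0,0]
    - [0,0,0,0,0,0,0]

```text
t: 6.6
eef_pos: [517.9, 370.9, 55.7]
tcp_rot: [3.14, 0.003, -3.081]
ft_force: [0.5, 0.9, 0.3]
opening: 0.003
```

```bash
python3 -c "
from h import *
from cell import *
to([20,80,54])
"
```

```text
t 6.6 world [517.9 370.9  55.7] fix [21.6  89.98 55.66] rpy [ 3.1402e+00  2.5000e-03 -3.0806e+00] F(fix) [0.55 0.91 0.29] op 0.003
tool shift mm [  1.6 -10.    1.6]
turn [ 0.0014  0.0025 -0.    ]
```

play_rows:
  moves:
    - [0.001,-0.003,0.001,0,0,0,0]
    - [0,-0.003,0,0,0,0,0]
    - [0,-0.003,0,0,0,0,0]
    - [0,-0.002,0,0,0,0,0]
    - [0,-0.002,0,0,0,0,0]
    - [0,-0.002,0,0,0,0,0]
    - [0,-0.002,0,0,0,0,0]
    - [0,-0.002,0,0,0,0,0]

```text
t: 7.4
eef_pos: [518.1, 350.7, 55.0]
tcp_rot: [3.139, 0.003, -3.081]
ft_force: [1.1, 1.9, -0.9]
opening: 0.007
```

```bash
python3 -c "
from h import *
from cell import *
to([20,50,54])
"
```

```text
t 7.4 world [518.1 350.7  55. ] fix [20.56 69.77 55.01] rpy [ 3.1395  0.0032 -3.0805] F(fix) [ 1.18  1.83 -0.85] op 0.007
tool shift mm [  0.6 -19.8   1. ]
turn [0.0021 0.0032 0.0001]
```

play_rows:
  moves:
    - [0,-0.002,0,0,0,0,0]
    - [0,-0.002,0,0,0,0,0]
    - [0,-0.002,0,0,0,0,0]
    - [0,-0.002,0,0,0,0,0]
    - [0,-0.002,0,0,0,0,0]
    - [0,-0.002,0,0,0,0,0]
    - [0,-0.002,0,0,0,0,0]
    - [0,-0.002,0,0,0,0,0]

```text
t: 8.2
eef_pos: [519.1, 333.7, 55.0]
tcp_rot: [3.139, 0.004, -3.08]
ft_force: [-0.2, 2.7, 0.3]
opening: 0.002
```

```bash
python3 -c "
from h import *
from cell import *
to([20,50,54])
c=read_camera('wrist');cv2.imwrite('pics/w6.png',c['img'][:,:,::-1]); pickle.dump(c,open('pics/w6.pkl','wb'))
"
```

```text
t 8.2 world [519.1 333.7  55. ] fix [20.55 52.77 54.98] rpy [ 3.139   0.0035 -3.0804] F(fix) [-0.05  2.7   0.28] op 0.002
tool shift mm [ 0.5 -2.8  1. ]
turn [0.0026 0.0035 0.0002]
```

View pics/w6.png

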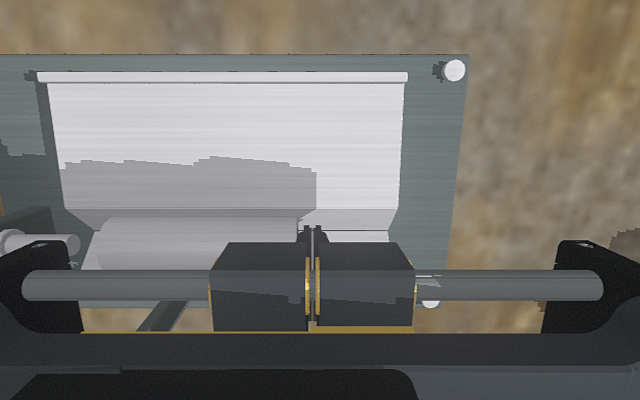

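Wrist view: the pin tip is at (80,243) and the shaft end at (97,243), a gap of roughly 15 mm.

play_rows:
  moves:
    - [0,-0.001,0,0,0,0,0]
    - [0,-0.001,0,0,0,0,0]
    - [0,-0.001,0,0,0,0,0]
    - [0,-0.001,0,0,0,0,0]
    - [0,-0.001,0,0,0,0,0]
    - [0,-0.001,0,0,0,0,0]
    - [0,-0.001,0,0,0,0,0]
    - [0,-0.001,0,0,0,0,0]

```text
t: 9.05
eef_pos: [519.6, 324.9, 55.0]
tcp_rot: [3.139, 0.003, -3.08]
ft_force: [-1.2, 2.0, -0.9]
opening: 0.002
```

```bash
python3 -c "
from h import *
from cell import *
to([20,40,54])
c=read_camera('wrist');cv2.imwrite('pics/w7.png',cv2.resize(c['img'][190:290,0:340,::-1],None,fx=2.3,fy=2.3)); pickle.dump(c,open('pics/w7.pkl','wb'))
"
```

```text
t 9.05 world [519.6 324.9  55. ] fix [20.54 43.94 54.98] rpy [ 3.139   0.0034 -3.0805] F(fix) [-1.11  2.09 -0.88] op 0.002
tool shift mm [ 0.5 -3.9  1. ]
turn [0.0026 0.0034 0.0001]
```

View pics/w7.png

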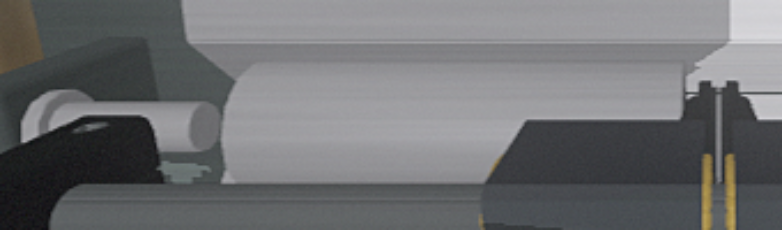

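play_rows:
  moves:
    - [0,-0.0005,0,0,0,0,0]
    - [0,-0.0005,0,0,0,0,0]
    - [0,-0.0005,0,0,0,0,0]
    - [0,-0.0005,0,0,0,0,0]

```text
t: 9.5
eef_pos: [519.8, 322.6, 55.0]
tcp_rot: [3.139, 0.003, -3.08]
ft_force: [-0.6, 1.0, 0.4]
opening: 0.005
```

play_rows:
  moves:
    - [0,-0.0005,0,0,0,0,0]
    - [0,-0.0005,0,0,0,0,0]
    - [0,-0.0005,0,0,0,0,0]
    - [0,-0.0005,0,0,0,0,0]

```text
t: 9.9
eef_pos: [519.9, 320.5, 55.0]
tcp_rot: [3.139, 0.003, -3.08]
ft_force: [-0.0, 2.3, 0.6]
opening: 0.003
```

play_rows:
  moves:
    - [0,-0.0004,0,0,0,0,0]
    - [0,-0.0004,0,0,0,0,0]
    - [0,-0.0004,0,0,0,0,0]

```text
t: 10.2
eef_pos: [520.0, 319.2, 55.0]
tcp_rot: [3.139, 0.003, -3.08]
ft_force: [-0.5, 1.5, -0.2]
opening: 0.004
```

play_rows:
  moves:
    - [0,-0.0004,0,0,0,0,0]
    - [0,-0.0004,0,0,0,0,0]
    - [0,-0.0004,0,0,0,0,0]

```text
t: 10.5
eef_pos: [520.1, 317.9, 54.9]
tcp_rot: [3.139, 0.003, -3.081]
ft_force: [0.2, 1.4, 0.2]
opening: 0.005
```

play_rows:
  moves:
    - [0,-0.0004,0,0,0,0,0]
    - [0,-0.0004,0,0,0,0,0]
    - [0,-0.0004,0,0,0,0,0]

```text
t: 10.8
eef_pos: [520.2, 316.6, 55.0]
tcp_rot: [3.139, 0.003, -3.08]
ft_force: [-0.9, 1.5, -0.2]
opening: 0.001
```

play_rows:
  moves:
    - [0,-0.0004,0,0,0,0,0]
    - [0,-0.0004,0,0,0,0,0]
    - [0,-0.0004,0,0,0,0,0]

```text
t: 11.1
eef_pos: [520.2, 315.3, 55.0]
tcp_rot: [3.139, 0.003, -3.08]
ft_force: [-0.0, 1.6, 0.9]
opening: 0.003
```

play_rows:
  moves:
    - [0,-0.0004,0,0,0,0,0]
    - [0,-0.0004,0,0,0,0,0]
    - [0,-0.0004,0,0,0,0,0]

```text
t: 11.4
eef_pos: [520.3, 314.0, 55.0]
tcp_rot: [3.139, 0.003, -3.08]
ft_force: [-0.9, 0.9, -0.3]
opening: 0.002
```

```bash
python3 -c "
from h import *
from cell import *
to([20,40,54])
c=read_camera('wrist');cv2.imwrite('pics/w8.png',cv2.resize(c['img'][190:290,0:340,::-1],None,fx=2.3,fy=2.3)); pickle.dump(c,open('pics/w8.pkl','wb'))
"
```

```text
t 11.4 world [520.3 314.   55. ] fix [20.56 32.97 54.98] rpy [ 3.139   0.0035 -3.0805] F(fix) [-0.82  1.   -0.31] op 0.002
tool shift mm [0.6 7.  1. ]
turn [0.0026 0.0035 0.0001]
```

View pics/w8.png

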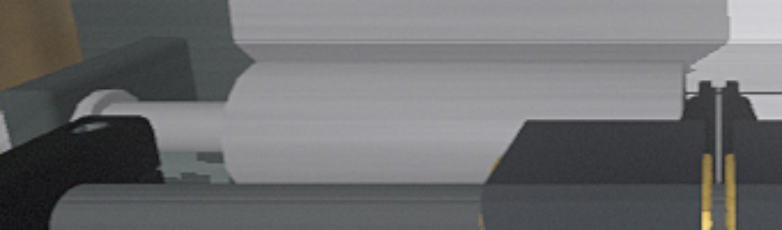

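play_rows:
  moves:
    - [0,-0.0004,0,0,0,0,0]
    - [0,-0.0004,0,0,0,0,0]
    - [0,-0.0004,0,0,0,0,0]

```text
t: 11.75
eef_pos: [520.4, 312.7, 55.0]
tcp_rot: [3.139, 0.004, -3.08]
ft_force: [-0.7, 1.1, 0.4]
opening: 0.006
```

play_rows:
  moves:
    - [0,-0.0004,0,0,0,0,0]
    - [0,-0.0004,0,0,0,0,0]
    - [0,-0.0004,0,0,0,0,0]

```text
t: 12.05
eef_pos: [520.5, 311.4, 55.0]
tcp_rot: [3.139, 0.003, -3.08]
ft_force: [0.3, 2.3, 0.4]
opening: -0.0
```

play_rows:
  moves:
    - [0,-0.0004,0,0,0,0,0]
    - [0,-0.0004,0,0,0,0,0]
    - [0,-0.0004,0,0,0,0,0]

```text
t: 12.35
eef_pos: [520.6, 311.0, 55.1]
tcp_rot: [3.137, 0.004, -3.081]
ft_force: [-1.3, 5.4, 0.1]
opening: 0.006
```

Contact: y has stalled and the force has risen to 5.4 N. I'll push a little more and hold it.

play_rows:
  moves:
    - [0,-0.0004,0,0,0,0,0]
    - [0,-0.0004,0,0,0,0,0]

```text
t: 12.55
eef_pos: [520.6, 311.0, 55.1]
tcp_rot: [3.136, 0.005, -3.081]
ft_force: [-0.7, 5.7, -1.2]
opening: 0.006
```

```bash
python3 -c "
from h import *
from cell import *
to([20,30,54])
"
```

```text
t 12.55 world [520.6 311.   55.1] fix [20.7  30.04 55.13] rpy [ 3.1363  0.0049 -3.081 ] F(fix) [-0.4   5.69 -1.22] op 0.006
tool shift mm [ 0.7 -0.   1.1]
turn [ 0.0053  0.0049 -0.0004]
```

play_rows:
  moves:
    - [0,-0.0005,0,0,0,0,0]
    - [0,-0.0006,0,0,0,0,0]

```text
t: 12.75
eef_pos: [520.8, 311.0, 55.3]
tcp_rot: [3.135, 0.006, -3.081]
ft_force: [-0.8, 6.8, -1.0]
opening: 0.003
```

play_rows:
  moves:
    - [0,-0.0006,0,0,0,0,0]
    - [0,-0.0006,0,0,0,0,0]
    - [0,-0.0006,0,0,0,0,0]

```text
t: 13.05
eef_pos: [521.0, 311.0, 55.5]
tcp_rot: [3.132, 0.007, -3.081]
ft_force: [-1.0, 6.8, -0.2]
opening: 0.003
```

play_rows:
  moves:
    - [0,-0.0008,0,0,0,0,0]
    - [0,-0.0008,0,0,0,0,0]
    - [0,-0.0008,0,0,0,0,0]
    - [0,-0.0008,0,0,0,0,0]

```text
t: 13.45
eef_pos: [521.5, 310.9, 56.1]
tcp_rot: [3.128, 0.011, -3.082]
ft_force: [-0.2, 8.8, 0.0]
opening: 0.005
```

play_rows:
  moves:
    - [0,-0.0008,0,0,0,0,0]
    - [0,-0.0008,0,0,0,0,0]

```text
t: 13.65
eef_pos: [521.8, 310.9, 56.3]
tcp_rot: [3.125, 0.012, -3.082]
ft_force: [-1.7, 8.6, 0.4]
opening: 0.007
```

That gave about 8.7 N on the wrist, held for 0.5 s (roughly 7 N at the pin after vee friction). Backing off and lifting clear.

play_rows:
  moves:
    - [0,0,0,0,0,0,0]
    - [0,0.003,0,0.003,0.003,0,0]
    - [0,0.008,0,0.012,0.009,0,0]
    - [0,0.004,-0.01,0,0,0,0]
    - [0,0,-0.045,0,0,0,0]
    - [0,0,-0.045,0,0,0,0]
    - [0,0,-0.045,0,0,0,0]
    - [0,0,-0.01,0,0,0,0]

```text
t: 14.45
eef_pos: [520.2, 327.8, 217.5]
tcp_rot: [-3.138, -0.006, -3.081]
ft_force: [0.6, -0.5, 0.4]
opening: 0.004
```

```bash
python3 -c "
from h import *
from cell import *
to([122,-13,205])
for n in ['scene','top','wrist']:
  c=read_camera(n); cv2.imwrite('pics/%s9.png'%n,c['img'][:,:,::-1]); pickle.dump(c,open('pics/%s9.pkl'%n,'wb'))
a=cv2.imread('pics/scene9.png')[130:280,210:400]
cv2.imwrite('pics/s9c.png',np.vstack([cv2.resize(a,(400,316)),cv2.imread('pics/wrist9.png')[160:360,0:400]]))
"
```

```text
t 14.45 world [520.2 327.8 217.5] fix [ 21.29  46.83 217.47] rpy [-3.1378 -0.0055 -3.0807] F(fix) [ 0.6  -0.49  0.42] op 0.004
tool shift mm [-100.8  -59.8   12.1]
turn [-0.0038 -0.0055 -0.0001]
```

View pics/s9c.png

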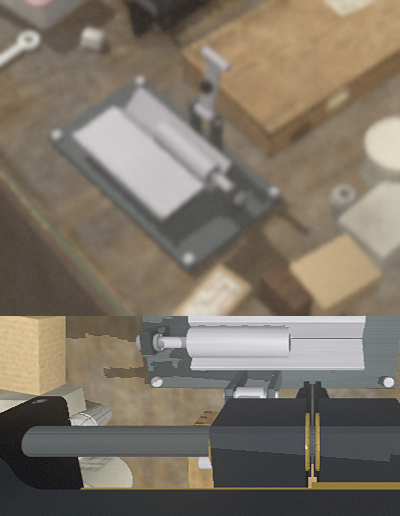

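The shaft is resting against the pin, in line with it. Now going over and behind the strap.

play_rows:
  moves:
    - [-0.033,-0.02,0,-0.004,-0.005,0,0]
    - [-0.033,-0.02,0,0,0,0,0]
    - [-0.033,-0.018,0,0,0,0,0]
    - [0,0,0,0,0,0,0]

```text
t: 15.0
eef_pos: [621.4, 273.5, 203.3]
tcp_rot: [-3.136, -0.017, -3.078]
ft_force: [0.3, -0.5, -0.2]
opening: 0.004
```

```bash
python3 -c "
from h import *
from cell import *
to([122,-13,160])
for n in ['scene','wrist']:
  c=read_camera(n); cv2.imwrite('pics/%s10.png'%n,c['img'][:,:,::-1]); pickle.dump(c,open('pics/%s10.pkl'%n,'wb'))
a=cv2.imread('pics/scene10.png')[100:250,240:430]
cv2.imwrite('pics/s10c.png',np.vstack([cv2.resize(a,(400,316)),cv2.imread('pics/wrist10.png')[120:360,100:500]]))
"
```

```text
t 15.0 world [621.4 273.5 203.3] fix [119.04 -13.62 203.3 ] rpy [-3.1359 -0.0175 -3.078 ] F(fix) [ 0.26 -0.53 -0.18] op 0.004
tool shift mm [-3.7  0.9 43.2]
turn [-0.0057 -0.0175  0.0026]
```

View pics/s10c.png

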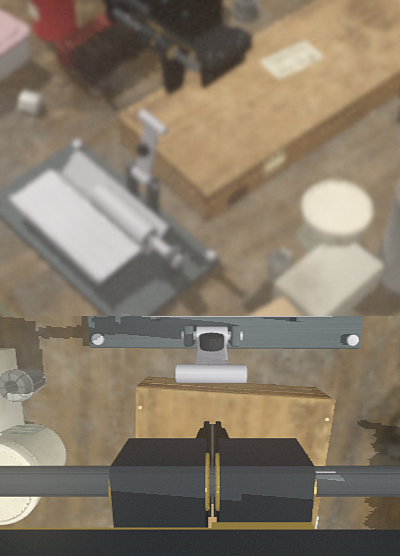

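play_rows:
  moves:
    - [0,0,0.02,-0.005,-0.017,0.002,0]
    - [0,0,0.018,0,0,0,0]
    - [0,0,0.003,0,0,0,0]
    - [0,0,0,0,0,0,0]

```text
t: 15.5
eef_pos: [614.0, 276.8, 158.3]
tcp_rot: [-3.14, -0.008, -3.076]
ft_force: [-0.4, -0.5, 0.9]
opening: 0.005
```

```bash
python3 -c "
from h import *
to([110,-13,164])"
```

```text
t 15.5 world [614.  276.8 158.3] fix [111.78  -9.79 158.31] rpy [-3.1401 -0.0075 -3.0761] F(fix) [-0.43 -0.48  0.88] op 0.005
tool shift mm [ 1.8 -3.2 -5.7]
turn [-0.0015 -0.0075  0.0045]
```

play_rows:
  moves:
    - [-0.008,-0.003,-0.004,-0.001,-0.007,0.004,0]
    - [-0.01,0,-0.001,0,0,0,0]
    - [-0.01,0,0,0,0,0,0]
    - [-0.01,0,0,0,0,0,0]
    - [-0.01,0,0,0,0,0,0]

```text
t: 16.0
eef_pos: [666.0, 278.0, 167.4]
tcp_rot: [3.141, 0.004, -3.079]
ft_force: [-0.1, -0.6, -0.9]
opening: 0.003
```

```bash
python3 -c "
from h import *
from cell import *
to([36,-13,164])
for n in ['scene','wrist']:
  c=read_camera(n); cv2.imwrite('pics/%s11.png'%n,c['img'][:,:,::-1]); pickle.dump(c,open('pics/%s11.pkl'%n,'wb'))
a=cv2.imread('pics/scene11.png')[100:250,240:430]
cv2.imwrite('pics/s11c.png',np.vstack([cv2.resize(a,(400,316)),cv2.imread('pics/wrist11.png')[120:360,100:500]]))
"
```

```text
t 16.0 world [666.  278.  167.4] fix [163.77 -11.84 167.37] rpy [ 3.141   0.0042 -3.0792] F(fix) [-0.15 -0.55 -0.9 ] op 0.003
tool shift mm [127.8  -1.    2.8]
turn [0.0005 0.0042 0.0014]
```

View pics/s11c.png

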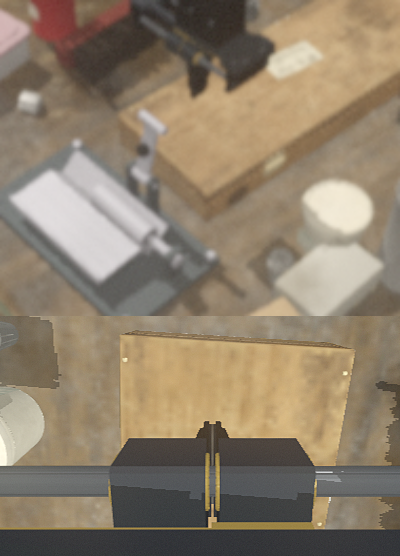

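I had the sign wrong: tool +x is fixture -x. It did no harm, since nothing was near. Reversing.

play_rows:
  moves:
    - [0.025,-0.001,0.002,0,0.004,0,0]
    - [0.02,0,0.001,0,0,0,0]
    - [0.01,0,0,0,0,0,0]
    - [0.01,0,0,0,0,0,0]
    - [0.01,0,0,0,0,0,0]
    - [0.01,0,0,0,0,0,0]

```text
t: 16.7
eef_pos: [581.7, 271.2, 165.0]
tcp_rot: [3.14, 0.007, -3.081]
ft_force: [3.3, 0.2, 1.3]
opening: 0.005
```

```bash
python3 -c "
from h import *
from cell import *
to([36,-13,164])
for n in ['scene','wrist']:
  c=read_camera(n); cv2.imwrite('pics/%s12.png'%n,c['img'][:,:,::-1]); pickle.dump(c,open('pics/%s12.pkl'%n,'wb'))
a=cv2.imread('pics/scene12.png')[100:250,240:430]
cv2.imwrite('pics/s12c.png',np.vstack([cv2.resize(a,(400,316)),cv2.imread('pics/wrist12.png')[120:360,100:500]]))
"
```

```text
t 16.7 world [581.7 271.2 165. ] fix [ 79.24 -13.5  165.04] rpy [ 3.1397  0.0065 -3.0812] F(fix) [3.31 0.03 1.27] op 0.005
tool shift mm [43.2  0.5  0.8]
turn [ 0.0018  0.0065 -0.0006]
```

View pics/s12c.png

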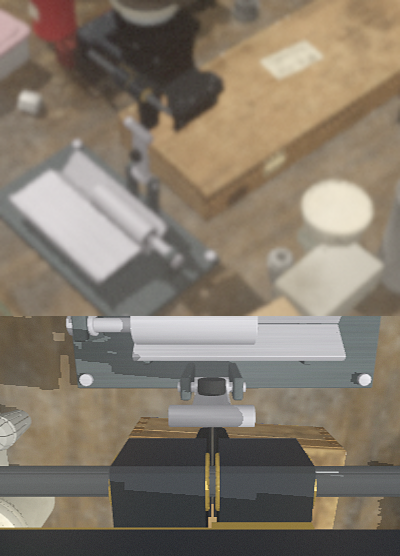

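play_rows:
  moves:
    - [0.008,0,0,0,0.005,0,0]
    - [0.008,0,0,0,0,0,0]
    - [0.008,0,0,0,0,0,0]
    - [0.008,0,0,0,0,0,0]

```text
t: 17.2
eef_pos: [547.5, 268.9, 163.7]
tcp_rot: [3.14, -0.001, -3.081]
ft_force: [3.1, 0.1, -2.0]
opening: 0.003
```

```bash
python3 -c "
from h import *
from cell import *
to([36,-13,164])
for n in ['scene','wrist']:
  c=read_camera(n); cv2.imwrite('pics/%s13.png'%n,c['img'][:,:,::-1]); pickle.dump(c,open('pics/%s13.pkl'%n,'wb'))
a=cv2.imread('pics/scene13.png')[100:250,240:430]
cv2.imwrite('pics/s13c.png',np.vstack([cv2.resize(a,(400,316)),cv2.imread('pics/wrist13.png')[120:360,100:500]]))
"
```

```text
t 17.2 world [547.5 268.9 163.7] fix [ 44.98 -13.62 163.75] rpy [ 3.1403e+00 -1.0000e-03 -3.0814e+00] F(fix) [ 3.06 -0.06 -1.99] op 0.003
tool shift mm [ 9.   0.6 -0.2]
turn [ 0.0013 -0.001  -0.0008]
```

View pics/s13c.png

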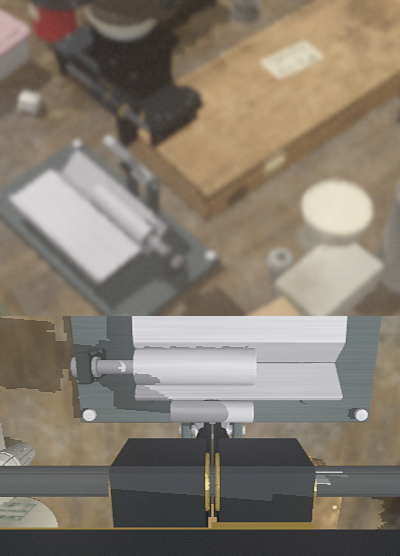

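play_rows:
  moves:
    - [0.006,0,0,0,0,0,0]
    - [-0.001,0,0,0,0,0,0]
    - [0,0,-0.012,0,0,0,0]
    - [0.01,0,-0.002,0,0,0,0]
    - [0.01,0,0,0,0,0,0]
    - [0,0,0,0,0,0,0]

```text
t: 17.9
eef_pos: [519.2, 267.3, 179.7]
tcp_rot: [3.14, -0.004, -3.081]
ft_force: [-0.7, -0.5, -0.0]
opening: 0.006
```

```bash
python3 -c "
from h import *
from cell import *
to([20,-13,164])
for n in ['scene','wrist']:
  c=read_camera(n); cv2.imwrite('pics/%s14.png'%n,c['img'][:,:,::-1]); pickle.dump(c,open('pics/%s14.pkl'%n,'wb'))
a=cv2.imread('pics/scene14.png')[100:250,220:410]
cv2.imwrite('pics/s14c.png',np.vstack([cv2.resize(a,(400,316)),cv2.imread('pics/wrist14.png')[120:360,100:500]]))
"
```

```text
t 17.9 world [519.2 267.3 179.7] fix [ 16.61 -13.56 179.75] rpy [ 3.1405 -0.0036 -3.0811] F(fix) [-0.76 -0.44 -0.  ] op 0.006
tool shift mm [-3.4  0.5 15.7]
turn [ 0.0011 -0.0036 -0.0005]
```

View pics/s14c.png

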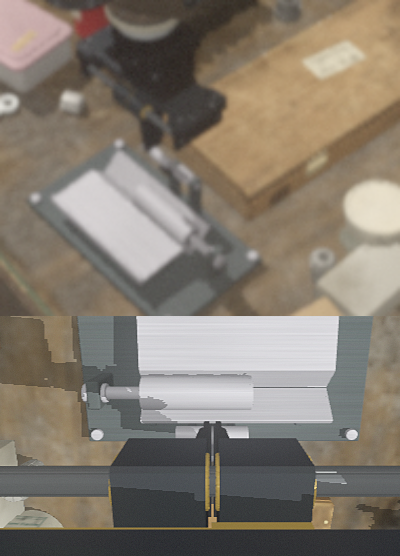

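play_rows:
  moves:
    - [0.003,0,0.012,0,-0.003,0,0]
    - [0.006,0,0.011,0,0,0,0]
    - [0.006,0,0.007,0,0,0,0]
    - [0.006,0,0.007,0,0,0,0]
    - [0.004,0,0.007,0,0,0,0]
    - [0,0,0,0,0,0,0]

```text
t: 18.6
eef_pos: [487.9, 265.8, 140.7]
tcp_rot: [3.141, -0.011, -3.081]
ft_force: [-0.1, -0.2, 0.6]
opening: 0.002
```

```bash
python3 -c "
from h import *
from cell import *
to([-13,-13,127.5])
for n in ['scene','wrist']:
  c=read_camera(n); cv2.imwrite('pics/%s15.png'%n,c['img'][:,:,::-1]); pickle.dump(c,open('pics/%s15.pkl'%n,'wb'))
a=cv2.imread('pics/scene15.png')[100:250,220:410]
cv2.imwrite('pics/s15c.png',np.vstack([cv2.resize(a,(400,316)),cv2.imread('pics/wrist15.png')[120:360,100:500]]))
"
```

```text
t 18.6 world [487.9 265.8 140.7] fix [-14.72 -13.17 140.7 ] rpy [ 3.1408 -0.0109 -3.0809] F(fix) [-0.09 -0.16  0.56] op 0.002
tool shift mm [-1.9  0.2 13.2]
turn [ 0.0008 -0.0109 -0.0004]
```

View pics/s15c.png

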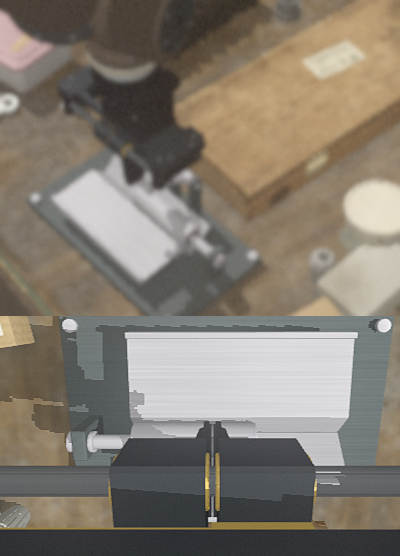

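```bash
python3 -c "
from h import *
a=cv2.imread('pics/scene15.png')[155:235,255:335];cv2.imwrite('pics/s15d.png',cv2.resize(a,None,fx=7,fy=7,interpolation=cv2.INTER_CUBIC))
c=load('scene15')
for th in (.4,.5,.57,.65,.75,.85):
  for y in (-35,9): 
    u,v=proj(c,F2W([66-86*np.cos(th),y,74+86*np.sin(th)])); print(th,y,round((u-255)*7),round((v-155)*7))
"
```

```text
0.4 -35 241 273
0.4 9 164 206
0.5 -35 248 254
0.5 9 170 187
0.57 -35 254 240
0.57 9 175 174
0.65 -35 261 225
0.65 9 183 158
0.75 -35 272 205
0.75 9 193 139
0.85 -35 284 185
0.85 9 205 119
```

View pics/s15d.png

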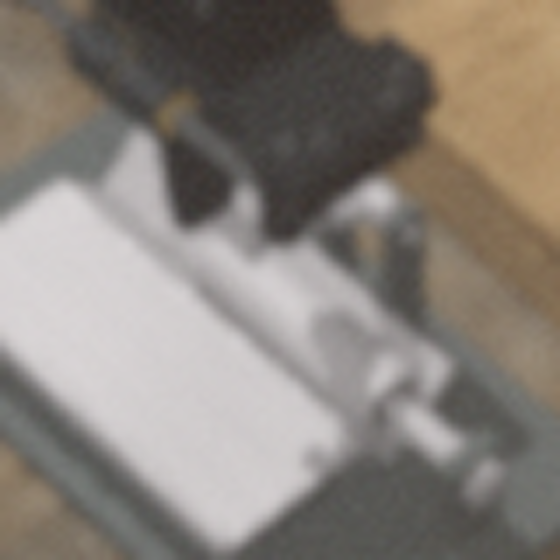

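The bar end shows at crop (250,215), so the strap is at about 0.6 rad and following. Continuing down.

play_rows:
  moves:
    - [-0.004,0,0,0,-0.01,0,0]
    - [0,0,0.006,0,0,0,0]
    - [0.001,0,0.007,0,0,0,0]
    - [0.001,0,0.007,0,0,0,0]
    - [0.001,0,0.006,0,0,0,0]
    - [0,0,0,0,0,0,0]

```text
t: 19.3
eef_pos: [490.7, 265.9, 112.8]
tcp_rot: [3.141, 0.001, -3.082]
ft_force: [0.1, -0.3, 0.5]
opening: 0.005
```

```bash
python3 -c "
from h import *
from cell import *
to([-18,-13,102.5])"
```

```text
t 19.3 world [490.7 265.9 112.8] fix [-11.94 -13.22 112.81] rpy [ 3.1405e+00  8.0000e-04 -3.0818e+00] F(fix) [ 0.09 -0.32  0.53] op 0.005
tool shift mm [ 6.1  0.2 10.3]
turn [ 0.0011  0.0008 -0.0012]
```

play_rows:
  moves:
    - [0.003,0,0,0,0,0,0]
    - [0.002,0,0.004,0,0,0,0]
    - [0.001,0,0.004,0,0,0,0]
    - [0,0,0.003,0,0,0,0]
    - [0,0,0.002,0,0,0,0]

```text
t: 19.8
eef_pos: [484.9, 265.7, 99.1]
tcp_rot: [3.14, 0.003, -3.082]
ft_force: [-1.1, 0.4, 1.6]
opening: 0.008
```

```bash
python3 -c "
from h import *
from cell import *
to([-18,-13,94])"
```

```text
t 19.8 world [484.9 265.7  99.1] fix [-17.7  -13.08  99.14] rpy [ 3.1401e+00  2.7000e-03 -3.0817e+00] F(fix) [-1.05  0.49  1.58] op 0.008
tool shift mm [0.3 0.1 5.1]
turn [ 0.0015  0.0027 -0.0011]
```

play_rows:
  moves:
    - [0,0,0.001,0,0,0,0]
    - [0,0,0.001,0,0,0,0]
    - [0,0,0.001,0,0,0,0]

```text
t: 20.1
eef_pos: [484.6, 265.7, 95.6]
tcp_rot: [3.14, 0.002, -3.082]
ft_force: [-2.7, -0.4, 2.6]
opening: 0.004
```

play_rows:
  moves:
    - [0,0,0.001,0,0,0,0]
    - [0,0,0.001,0,0,0,0]
    - [0,0,0.001,0,0,0,0]

```text
t: 20.4
eef_pos: [484.4, 265.6, 92.5]
tcp_rot: [3.14, 0.001, -3.082]
ft_force: [-2.2, 0.3, 3.1]
opening: 0.005
```

play_rows:
  moves:
    - [0,0,0.001,0,0,0,0]
    - [0,0,0.001,0,0,0,0]
    - [0,0,0.001,0,0,0,0]

```text
t: 20.7
eef_pos: [484.3, 265.7, 89.7]
tcp_rot: [3.14, 0.001, -3.082]
ft_force: [-1.8, -1.4, 5.5]
opening: 0.007
```

play_rows:
  moves:
    - [0,0,0.001,0,0,0,0]
    - [0,0,0.001,0,0,0,0]

```text
t: 20.9
eef_pos: [484.3, 265.6, 88.0]
tcp_rot: [3.14, 0.002, -3.082]
ft_force: [-3.3, -0.9, 8.2]
opening: 0.002
```

```bash
python3 -c "
from h import *
from cell import *
to([-18,-13,86])
for n in ['scene','wrist']:
  c=read_camera(n); cv2.imwrite('pics/%s16.png'%n,c['img'][:,:,::-1]); pickle.dump(c,open('pics/%s16.pkl'%n,'wb'))
a=cv2.imread('pics/scene16.png')[140:240,250:370]
cv2.imwrite('pics/s16c.png',np.vstack([cv2.resize(a,(420,350)),cv2.imread('pics/wrist16.png')[120:360,100:520]]))
"
```

```text
t 20.9 world [484.3 265.6  88. ] fix [-18.35 -13.06  88.01] rpy [ 3.1403e+00  1.6000e-03 -3.0816e+00] F(fix) [-3.34 -0.71  8.2 ] op 0.002
tool shift mm [-0.3  0.1  2. ]
turn [ 0.0013  0.0016 -0.001 ]
```

View pics/s16c.png

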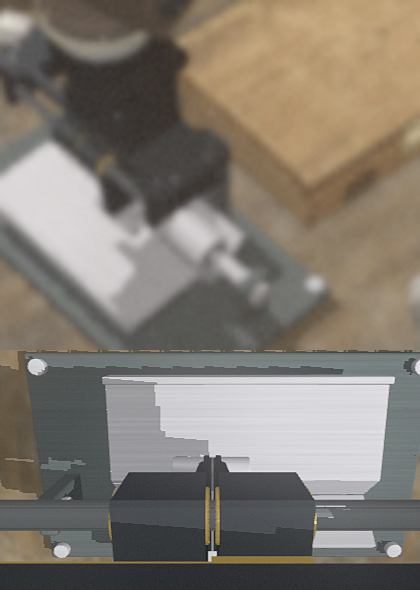

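play_rows:
  moves:
    - [0,0,0.0007,0,0,0,0]
    - [0,0,0.0007,0,0,0,0]
    - [0,0,0.0007,0,0,0,0]

```text
t: 21.3
eef_pos: [484.3, 265.7, 86.8]
tcp_rot: [3.14, 0.002, -3.082]
ft_force: [-3.1, -0.6, 7.3]
opening: 0.003
```

play_rows:
  moves:
    - [0,0,0.0006,0,0,0,0]
    - [0,0,0.0006,0,0,0,0]
    - [0,0,0.0006,0,0,0,0]

```text
t: 21.6
eef_pos: [484.3, 265.7, 86.2]
tcp_rot: [3.14, 0.003, -3.081]
ft_force: [-4.2, 0.0, 9.6]
opening: 0.007
```

Wrist force is about 9 N, so the pad force is about 12 N (roughly 4 mm of squeeze), held for over 0.5 s. Lifting straight off.

play_rows:
  moves:
    - [0,0,-0.002,0,0,0,0]
    - [0,0,-0.004,0,0,0,0]
    - [0,0,-0.01,0,0,0,0]
    - [0,0,-0.03,0,0,0,0]
    - [0,0,-0.04,0,0,0,0]
    - [0.03,0,-0.03,0,0,0,0]
    - [0.04,0,0,0,0,0,0]
    - [0.04,0,0,0,0,0,0]

```text
t: 22.4
eef_pos: [376.0, 258.8, 208.3]
tcp_rot: [3.138, 0.008, -3.084]
ft_force: [-0.2, 0.6, 0.7]
opening: 0.006
```

```bash
python3 -c "
from h import *
from cell import *
st()
for n in ['scene','wrist','top']:
  c=read_camera(n); cv2.imwrite('pics/%s17.png'%n,c['img'][:,:,::-1]); pickle.dump(c,open('pics/%s17.pkl'%n,'wb'))
a=cv2.imread('pics/scene17.png')[140:260,230:390]
cv2.imwrite('pics/s17c.png',cv2.resize(a,None,fx=5,fy=5,interpolation=cv2.INTER_CUBIC))
c=load('scene17')
for th in (-.1,-.05,0,.05):
  for y in (-35,9): 
    u,v=proj(c,F2W([66-86*np.cos(th),y,74+86*np.sin(th)])); print(th,y,round((u-230)*5),round((v-140)*5))
"
```

```text
t 22.4 world [376.  258.8 208.3] fix [-126.83  -13.3   208.26] rpy [ 3.1383  0.0078 -3.0843] F(fix) [-0.18  0.6   0.71] op 0.006
-0.1 -35 292 327
-0.1 9 238 280
-0.05 -35 291 322
-0.05 9 237 275
0 -35 290 318
0 9 236 270
0.05 -35 290 312
0.05 9 236 265
```

View pics/s17c.png

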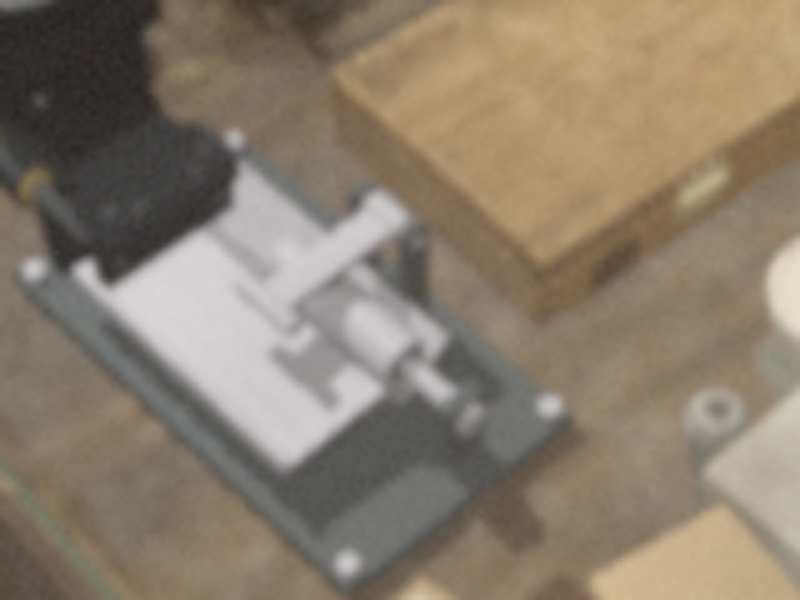

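View pics/wrist17.png

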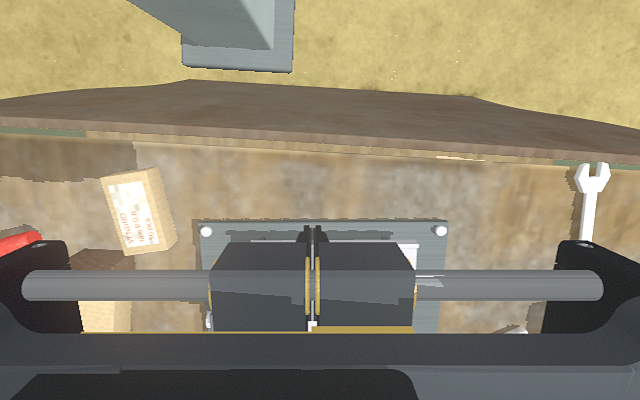

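```bash
python3 -c "
from h import *
A=[cv2.resize(cv2.imread('pics/scene%d.png'%k)[195:235,285:335],None,fx=7,fy=7,interpolation=cv2.INTER_CUBIC) for k in (9,17)]
B=cv2.resize(cv2.imread('pics/top17.png')[180:250,240:355],(700,300),interpolation=cv2.INTER_CUBIC)
cv2.imwrite('pics/cmp.png',np.vstack([np.hstack(A),B]))
"
```

```text
(no output)
```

View pics/cmp.png

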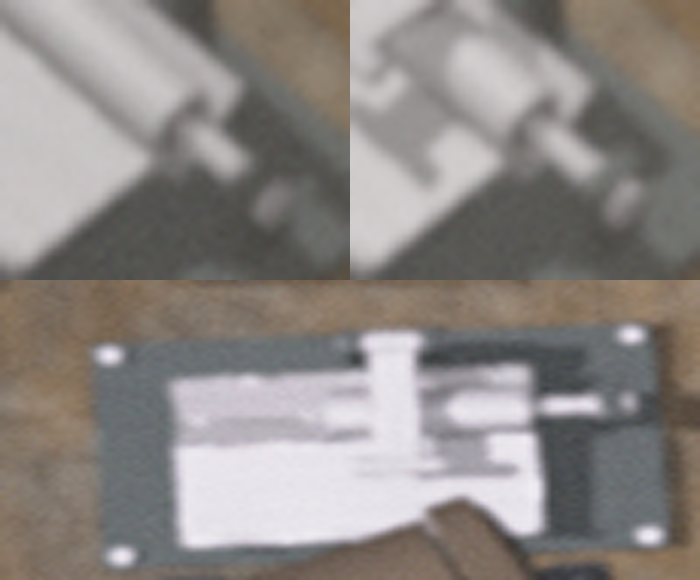

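In scene crops 9 and 17, the shaft end and pin sit at the same place: end at (180,120) in the first and (530,120) in the second, which is 350 px to the right because the crops are side by side. The strap lies level across the shaft and the arm is clear. I'll hold still for a moment, then hand in.

play_rows:
  moves:
    - [0,0,0,0,0,0,0]
    - [0,0,0,0,0,0,0]
    - [0,0,0,0,0,0,0]

```text
t: 22.85
eef_pos: [377.8, 259.4, 209.0]
tcp_rot: [3.138, 0.009, -3.083]
ft_force: [-0.0, 0.1, -0.4]
opening: 0.005
```

```bash
python3 -c "
from cell import *
print(job_done())"
```

```text
the job is handed in; nothing more can be done
None
```

I finished the job and handed it in at about 23 s of the 72 s allowed; the system gave no verdict.

- **Rolling:** I pushed the shaft up the ledge with two open fingers until it dropped into the vee. The camera views matched the seated position to within a few millimetres.
- **Stop pin:** I slid the shaft along the vee at 4 mm/s near the end. It met the pin about 7 mm beyond my camera estimate of the tip position. The steady push read about 8.7 N at the wrist, roughly 7 N at the pin once I subtract the sliding friction felt beforehand.
- **Clamping:** I swung the strap over from behind and pressed it down on its bar until the wrist read 7 to 9.6 N for over 0.5 s. I estimate about 11 to 12 N at the pad, or about 4 mm of squeeze. Then I lifted straight off.

**Last checks:**
- In the final pictures the strap lies level across the shaft, and the shaft end is where it was before clamping, against the pin.
- The wrist force was about zero with the arm clear.
- I did not measure the bystanders at the end, but the arm worked well away from them.

**What went wrong or disagreed:**
- I moved the arm 50 mm the wrong way once, behind the strap in free space, and hit nothing.
- The scene camera and the other views differed by about 3 mm along the vee.

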